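Open a control unit's snap cover and reset its tripped circuit protector

TASK

One of the three circuit protectors under the cover of the press control unit has tripped. Press the snap tab down until the cover is released and springs forward a little, push the cover off its seat along the unit until the bay is fully open, then press the one reset button that stands up fully home. Use only the fingertips and never lift the cover: leave it lying flat on the unit's top beyond the bay, and do not disturb the things round the unit.

Things in the scene. Friction and masses are not known exactly. Their poses are not given: they have to be found in the camera images.
- unit: the press control unit, fixed: a long low bare-metal case, 244 x 110 mm, its flat top 42 mm above the bench. Origin under the middle of the case, at bench level; x runs along its length from the snap tab end to the flat deck end, z up. Curbs 5 mm high along both long sides (inner faces at y = +-47.5 mm) guide the cover all the way along the unit
- tab_pad (a point): middle of the top of the snap tab's ribbed black pad, 22 mm (along the unit) x 28 mm, 50 mm above the bench and 4 mm above the cover, 18 mm behind the cover's rear edge. Sinks up to 6 mm straight down against a spring (about 1.5 N at first, 4 N at the bottom, up to 2 N of rubbing besides). Two blocks 5 mm high stand on the case 27 to 43 mm to either side of it
- tab (a joint): how far the snap tab is pressed, 0 (up) to 0.006 m (bottom). Its barb stands in a window of the cover and lets go at about 0.0035 m; while it is kept down, two spring pins push the cover about 12 mm towards the deck, within half a second; let go, the tab springs up again behind it
- cover: the loose grey cover, a plate 92 x 92 x 4 mm, 0.09 kg, with a window for the barb near its rear edge. Origin in the middle of its underside, axes as the unit's; seated it is at x = -42, z = 42 mm in the unit's frame. Released, it slides along the unit's x. The bay is fully open when its origin is at x = +41 mm or more there; from about x = +120 mm it would tip off the deck's end
- cover_rib (a point): middle of the top of the finger rib that stands across the cover, 56 mm wide, 8 mm thick, its top 12 mm above the plate's top (58 mm above the bench); 22 mm ahead of the cover's origin, on the unit's centre line like the tab. Behind it (towards the tab) the plate is flat, so that a fingertip can stand there and push the rib along
- reset_top (a point): middle of the top of the tripped protector's round white button, 11 mm across, in the bay 40 mm behind the unit's origin, and at y = -22, 0 or +22 mm in the unit's frame. Tripped it stands 40.5 mm above the bench, 6 mm above the two like buttons beside it, which are already in
- reset (a joint): how far the reset button is pressed in, 0 (standing up) to 0.006 m (fully in, level with its neighbours). It stays where it is left and moves under about 3 N
- mould_near: a pink rubber mould, 73 x 47 x 22 mm, lying near the tab end of the unit; bystander
- talc_pot: a round pale grey pot, 71 mm across, 45 mm high, standing near the deck end of the unit; bystander
- mould_far: a pink rubber mould, 80 x 57 x 23 mm, to the far left; bystander
- mould_side: a pink rubber mould, 82 x 55 x 28 mm, to the near left; bystander
- open_mould: an opened two-coloured mould, 86 x 66 x 24 mm, at the right; bystander
- tweezers: steel tweezers, 122 mm long, at the right; bystander
- bay (a point): middle of the rectangular service bay's mouth, level with the case top: open from 35 mm before to 35 mm after this point along the unit (x = -75 to -5 mm in the unit's frame) and 42 mm to either side; shut by the cover at the start. Beside it, from x = -85 to -30 mm, lips reach 8.5 mm above the case top and in to y = +-43 mm, and keep the cover down
- deck (a point): middle of the flat deck, on the case top beyond the bay (x = -5 to +122 mm in the unit's frame), open at its far end; here the cover shall lie

How it is judged (in metres and radians):
On the way, in this order (a step that is already met when the one before it is completed fails the run):
1. the snap tab is pressed down (value of joint tab above 0.0033 m), for 0.05 s.
2. the cover is pushed off its seat, on to the deck, so that the bay is open (x of cover in the frame of unit above 0.037 m and z of cover in the frame of unit above 0.036 m), for 0.1 s.
3. the reset button is pressed fully in (value of joint reset above 0.0047 m), for 0.1 s.
At the end, for the whole second after the job is handed in: the cover lies at rest and flat (within 0.1 rad) on the unit's top, its origin at least 37 mm beyond the unit's origin so that the bay is open to within 4 mm, and the tripped button is pressed in by at least 4.7 of its 6 mm (all of step 2 and z of cover in the frame of unit below 0.048 m and angle between cover's own z axis and vertical below 0.1 rad and linear speed of cover below 0.02 m/s and value of joint reset above 0.0047 m); the robot touches nothing.
It fails at once if the cover is lifted more than 12 mm, or tipped up (z of cover in the frame of unit above 0.054 m or angle between cover's own z axis and vertical above 0.35 rad).
It fails at once if the cover falls off the unit (z of cover in the frame of unit below 0.03 m).
It fails at once if a thing round the unit is pushed away by more than 20 mm (distance of any of mould_near, talc_pot, mould_far, mould_side, open_mould, tweezers from where it was at the start of the episode above 0.02 m).
It also fails if it takes over 42 s, if anything falls off the work surface, if the arm or the gripper's body presses on something with over 40 N, if the wrist force passes 120 N, or if a joint passes its speed limit or range.

ROBOT

A 7-joint arm with a two-finger parallel gripper is mounted at the origin on a cart in front of the work surface, level with it; the furniture and walls round the work are solid. World frame = base frame: x ahead of the robot, y to its left, z up, the work surface at z = 0. Lengths are in m, angles in degrees, forces in N, time in s.
With the tool pointing down it reaches from about 0.35 to 0.9 m from the base axis. Payload 8.1 kg.
Tool frame: the origin (TCP) lies midway between the tips of the shut fingers; the grasp point (between the pads) lies arm.grip_point_offset behind it (arm.grip_point_offset is the distance from the TCP to the grasp point, in m); z points along the fingers, y is the direction in which the jaws open and shut (so a half turn about z gives the same grasp; the last joint's range is limited). The gripper opens to 85 mm and grips with 20 to 120 N. Pads are 22 mm wide; open, the fingers measure 114 mm over their backs; the gripper's body (76 mm by 85 mm) begins 54 mm behind the grasp point. The pads swing forward as they close: fully open they stand 13 mm farther back than shut.
Start: joints at [62.762, 24.895, 1.432, 90.138, -0.665, 64.973, -4.303], TCP at [0.228, -0.582, 0.231] pointing down, gripper open.
Joint ranges: [-149.89, 149.89], [-25.12, 119.58], [-72.63, 75.52], [4.76, 147.25], [-75.54, 255.54], [6.69, 114.76], [-157.13, 157.13]. Speed limits (degrees/s): [127.2, 127.2, 172.46, 172.46, 180, 180, 180].

INTERFACE

Orientations are given as a 3x3 rotation matrix whose columns are the frame's x, y, z axes.
In Python, from workcell import arm, vision, ticket gives the robot as it stands.
- The arm moves only by the shell command python3 -m jog 'ROWS' [OPENING] [FORCE]. ROWS is text: rows parted by semicolons, each of 6 numbers parted by spaces: the shift along the tool's x, y, z in mm, then the turn, a rotation vector about the tool's x, y, z in degrees. A call has 1 to 12 rows; each row is the pose to reach, as a shift and turn from the pose commanded when the call began, along the tool's axes at that moment; what a row does not reach only later rows make up. A row lasts 1/8 s, in which the tool goes at most 62.5 mm and 10.7 degrees, less where a joint would pass 70% of its speed; a pose out of reach is approached as far as the arm can. A call with a gripper value outside its range is refused whole. OPENING is the closure, from 0 (fully open) to 1 (shut), set as the call begins (- or left out, the last holds). The fingers move at their own pace and stop on an object; FORCE is the grip in N (left out, the last holds). Time passes only in rows, so rows that repeat a pose let the fingers close. It gives the time, the measured TCP pose, the force and the opening at its end, in the units of the state.
- arm.sense(): the state, without advancing time (a new reading comes with each control period).
- vision.snapshot(name): name is "side" or "top" or "wrist"; returns a dict with "frame" (384x512x3 uint8, red, green, blue), "intrinsics" (3x3 intrinsics, pixels), "D" ([k1, k2, p1, p2, k3] as OpenCV has them; the pictures are not rectified), "extrinsics" (4x4, takes a point from world to camera coordinates); the wrist camera has in their place "T_tool_cam" (4x4, takes a point from camera to tool coordinates, whose origin is the TCP and whose axes are the flange's). Camera axes: x right, y up, looking along -z (the intrinsics and any distortion apply to the point x, -y, -z); pixel columns grow to the right and rows downward; lengths in m; the calibration is good to about 2 mm. A picture is of the moment at which its call begins: read the wrist's pose just before it. There is no depth.
- ticket.close_job(): hands the job in, once; it reports no verdict.
The state is a dict: "time": time; "qpos": joint angles; "joint_vel": joint speeds; "joint_torque": joint torques, N m; "eef_pos": TCP position; "eef_rot": TCP orientation; "contact_force": force on the tool from outside, world axes, zero at the start; "torque": the same for the moment, N m; "gripper_width": finger opening in m.
Only numpy, scipy, OpenCV 4.12 (cv2) and the standard library are available. Lean on these libraries where they do the work, as an engineer would, in place of code of your own. Each camera call takes 0.05 s, during which the arm holds its last target. There are 200 camera calls.

## Working session

There is one attempt and no reset: what is moved stays moved. The work goes in short steps, Python scripts to look and compute and a shell command to move; the robot and the scene stay as the last step left them, time stands still between calls to the robot, and variables do not carry over. Pictures are saved under pics/ and viewed, about 8 in all and at most 12, crops included, and the job is handed in when it is done.

```bash
mkdir -p pics; ls; cat > h.py <<'E'
import numpy as np, cv2
from workcell import arm, vision
def snap(n,f=None):
    s=arm.sense(); d=vision.snapshot(n)
    if n=="wrist":
        T=np.eye(4);T[:3,:3]=s["eef_rot"];T[:3,3]=s["eef_pos"]
        d["c2w"]=T@np.array(d["T_tool_cam"])
    else: d["c2w"]=np.linalg.inv(np.array(d["extrinsics"]))
    if f: cv2.imwrite(f,d["frame"][:,:,::-1])
    return d
def ray(d,uv):
    p=cv2.undistortPoints(np.array(uv,float).reshape(-1,1,2),np.array(d["intrinsics"]),np.array(d["D"],float)).reshape(-1,2)
    v=np.c_[p[:,0],-p[:,1],-np.ones(len(p))]@d["c2w"][:3,:3].T
    return d["c2w"][:3,3],v
def onz(d,uv,z):
    o,v=ray(d,uv); return o+v*((z-o[2])/v[:,2])[:,None]
def proj(d,P):
    M=np.linalg.inv(d["c2w"]);P=np.atleast_2d(P)@M[:3,:3].T+M[:3,3]
    Q=P*[1,-1,-1]
    return cv2.projectPoints(Q.reshape(-1,1,3),np.zeros(3),np.zeros(3),np.array(d["intrinsics"]),np.array(d["D"],float))[0].reshape(-1,2)
E
python3 - <<'E'
from h import *
a=snap("top","pics/top.png");b=snap("side","pics/side.png")
print(arm.sense()); print(a["c2w"].round(3),b["c2w"].round(3)); print(arm.grip_point_offset)
E
```

```text
pics
{'time': 0.1, 'qpos': array([62.76151564, 24.93172616,  1.43086259, 90.18372383, -0.66400337,
       64.97217181, -4.30225954]), 'joint_vel': array([ 0.04573588, -0.08243649,  0.03207346, -0.194733  , -0.04200184,
        0.02640249,  0.01949107]), 'joint_torque': array([ 4.07598069e-03, -6.71752739e+01,  1.02839671e+00, -3.16904247e+01,
        1.58457505e-02,  7.17933930e-03, -6.32425167e-05]), 'eef_pos': array([ 0.22742808, -0.58167636,  0.2306135 ]), 'eef_rot': array([[ 9.31329990e-01,  3.64175856e-01, -6.28426151e-04],
       [ 3.64176373e-01, -9.31329183e-01,  1.23366517e-03],
       [-1.36000543e-04, -1.37780733e-03, -9.99999042e-01]]), 'contact_force': array([ 0.53310535,  0.33915851, -0.56766407]), 'torque': array([ 0.03681037, -0.00034832, -0.03648616]), 'gripper_width': 0.08539353292535974}
[[ 0.022  0.999 -0.035  0.501]
 [-1.     0.022  0.005  0.02 ]
 [ 0.006  0.035  0.999  1.319]
 [ 0.     0.     0.     1.   ]] [[ 1.    -0.027  0.008  0.592]
 [ 0.021  0.523 -0.852 -1.146]
 [ 0.018  0.852  0.523  0.792]
 [ 0.     0.     0.     1.   ]]
0.0187
```

View pics/top.png

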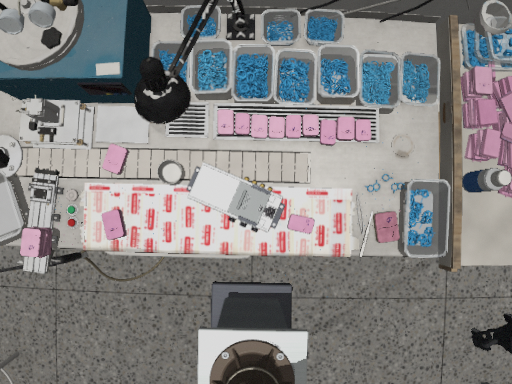

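View pics/side.png

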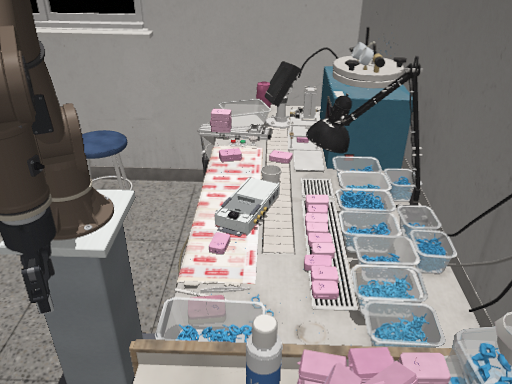

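The top view shows the unit centred near (235,198). Its tab end is at lower right (~(270,215)) and its deck at upper left (~(200,180)). I'll enlarge both views next.

```bash
python3 - <<'E'
from h import *
a=cv2.imread("pics/top.png")[150:245,180:300];b=cv2.imread("pics/side.png")[170:240,205:295]
cv2.imwrite("pics/z.png",np.vstack([cv2.resize(a,(480,380),interpolation=2)]) )
f=lambda i,w,h:cv2.resize(i,(w,h),interpolation=cv2.INTER_CUBIC)
A=f(a,800,int(95*800/120))[:600];cv2.imwrite("pics/z.png",A)
d=snap("top")
print(onz(d,[[235,198],[272,215],[198,180]],.045))
g=cv2.cvtColor(d["frame"],cv2.COLOR_RGB2HSV)[150:245,180:300]
m=((g[:,:,1]<40)&(g[:,:,2]>90)).astype(np.uint8)
E
```

```text
[[ 0.52814887  0.06004771  0.045     ]
 [ 0.4831478  -0.04382709  0.045     ]
 [ 0.57604303  0.16443462  0.045     ]]
```

View pics/z.png

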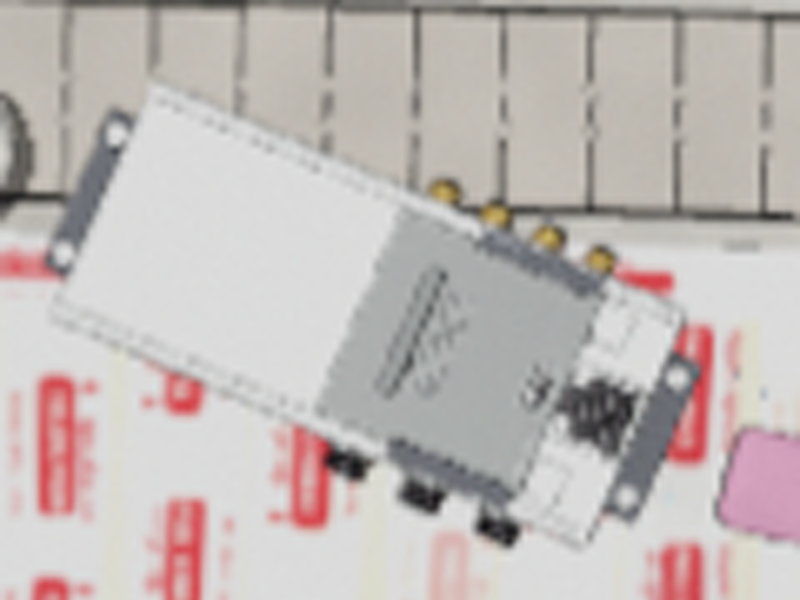

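The crop shows the case-top corners at zoomed pixels (152,85), (52,308), (685,305) and (585,548). The black pad is at about (600,412) and the cover is grey. From these I get the pose.

```bash
python3 - <<'E'
from h import *
d=snap("top")
z=lambda p:(np.array(p,float)+.5)*120/800-.5+[180,150]
C=onz(d,z([[152,85],[52,308],[685,305],[585,548]]),.045)
print(C.round(4)); c=C.mean(0)
ax=(C[0]+C[1]-C[2]-C[3])[:2]/2; print("len",np.linalg.norm(ax),np.linalg.norm(C[0]-C[1]),np.linalg.norm(C[2]-C[3]))
ang=np.arctan2(ax[1],ax[0]); print("c",c,"ang",np.degrees(ang))
p=onz(d,z([[600,412]]),.05)[0];u=ax/np.linalg.norm(ax);n=np.array([-u[1],u[0]])
w=(p-c)[:2];print("pad in unit",w@u,w@n,p)
s=arm.sense();R=s["eef_rot"]
tgt=p+[0,0,.15]
print("tool shift",R.T@(tgt-s["eef_pos"])*1000, "tool y ang",np.degrees(np.arctan2(R[1,1],R[0,1])))
E
```

```text
[[ 0.6257  0.1535  0.045 ]
 [ 0.5314  0.193   0.045 ]
 [ 0.5385 -0.0715  0.045 ]
 [ 0.4363 -0.0318  0.045 ]]
len 0.2426948046027592 0.10228021475226864 0.10960695558589675
c [0.53297699 0.06081372 0.045     ] ang 67.93140800332604
pad in unit -0.1053003731827637 0.00032963651769399223 [ 0.49310844 -0.03664794  0.05      ]
tool shift [ 445.91229811 -410.9826674    31.16899372] tool y ang -68.64609351201258
```

```bash
python3 -m jog '20 -19 0 0 0 -2;60 -56 1 0 0 -6;105 -98 2 0 0 -10;150 -139 3 0 0 -15;195 -181 4 0 0 -19;240 -223 5 0 0 -23;285 -265 6 0 0 -28;330 -307 7 0 0 -32;375 -348 8 0 0 -37;420 -390 9 0 0 -41;460 -427 10 0 0 -45;477 -444 10 0 0 -46.6' 1 20 && python3 -m jog '0 0 0 0 0 0;0 0 0 0 0 0' && python3 - <<'E'
from h import *
d=snap("wrist","pics/w1.png"); print(arm.sense()["eef_rot"].round(4),arm.sense()["contact_force"])
E
```

```text
time: 1.7
eef_pos: [0.5109, 0.0085, 0.2213]
eef_rot: [[0.371, 0.929, 0.0], [0.929, -0.371, 0.001], [0.001, -0.0, -1.0]]
contact_force: [-0.1, -1.0, 0.3]
gripper_width: -0.0001
time: 1.95
eef_pos: [0.5097, 0.0034, 0.2211]
eef_rot: [[0.377, 0.926, -0.001], [0.926, -0.377, -0.001], [-0.001, -0.0, -1.0]]
contact_force: [-0.9, 0.1, -0.1]
gripper_width: -0.0001
[[ 3.781e-01  9.258e-01 -7.000e-04]
 [ 9.258e-01 -3.781e-01 -1.100e-03]
 [-1.300e-03 -2.000e-04 -1.000e+00]] [-0.7024345  -0.37843766 -0.7439451 ]
```

View pics/w1.png

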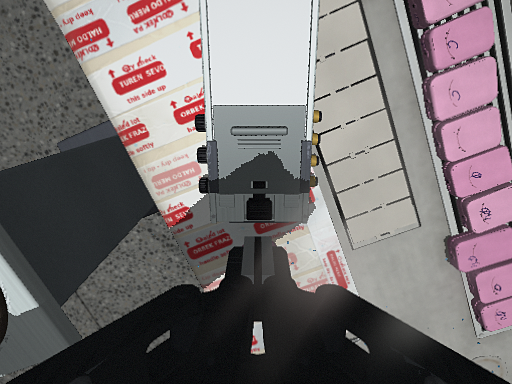

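The wrist view shows the rib at about (232..288,131), the black pad at about (259,208), the cover's front edge at row 105 (212..305), and the deck above it. The fingertips are at (258,240).

```bash
python3 - <<'E'
from h import *
d=snap("wrist")
f=d["frame"]; 
r=onz(d,[[232,130],[288,130]],.058); c=onz(d,[[213,105],[305,105]],.046)
hsv=cv2.cvtColor(f,cv2.COLOR_RGB2HSV)[190:225,235:285]
n,l,st,ce=cv2.connectedComponentsWithStats((hsv[:,:,2]<60).astype(np.uint8))
i=1+st[1:,4].argmax();print("pad blob",st[i],ce[i]+[235,190])
b=st[i];box=[[235+b[0],190+b[1]],[235+b[0]+b[2]-1,190+b[1]],[235+b[0],190+b[1]+b[3]-1],[235+b[0]+b[2]-1,190+b[1]+b[3]-1]]
p=onz(d,box,.05)
th=np.radians(67.93);u=np.array([np.cos(th),np.sin(th)]);n=np.array([-u[1],u[0]]);o=np.array([.533,.0608])
for k,P in dict(rib=r,cov=c,pad=p).items():
    w=P[:,:2]-o; print(k,(np.c_[w@u,w@n]*1000).round(1).tolist(),P.mean(0).round(4))
for P in(r,c): v=(P[0]-P[1])[:2];print("ang",np.degrees(np.arctan2(v[1],v[0]))-90)
E
```

```text
pad blob [  0   0  50  30 774] [258.70413437 204.06976744]
rib [[-20.1, 25.3], [-20.2, -29.2]] [0.5272 0.0414 0.058 ]
cov [[2.9, 44.3], [2.6, -46.4]] [0.535 0.063 0.046]
pad [[-83.9, 24.5], [-84.0, -27.5], [-117.2, 25.3], [-117.3, -28.3]] [ 0.4966 -0.033   0.05  ]
ang 67.78925174587795
ang 67.78463335657409
```

```bash
python3 -m jog '-10 0 20 0 0 0;-25 1 50 0 0 0;-40 1 90 0 0 0;-45 1 120 0 0 0;-45 1 140 0 0 0;-45 1 151 0 0 0;-45 1 151 0 0 0;-45 1 151 0 0 0' && python3 - <<'E'
from h import *
d=snap("wrist","pics/w2.png");d=snap("side")["frame"][:,:,::-1];d
cv2.imwrite("pics/s2.png",cv2.resize(d[160:250,195:305],(800,654),interpolation=2)[:600])
s=arm.sense();print(s["eef_pos"],s["contact_force"])
E
```

```text
time: 3.05
eef_pos: [0.4948, -0.0371, 0.0711]
eef_rot: [[0.376, 0.927, 0.001], [0.927, -0.376, -0.0], [0.0, 0.001, -1.0]]
contact_force: [0.8, 0.4, -1.2]
gripper_width: -0.0001
[ 0.49483124 -0.03700872  0.07111711] [-0.2312374  -0.65382414  0.88699458]
```

View pics/w2.png

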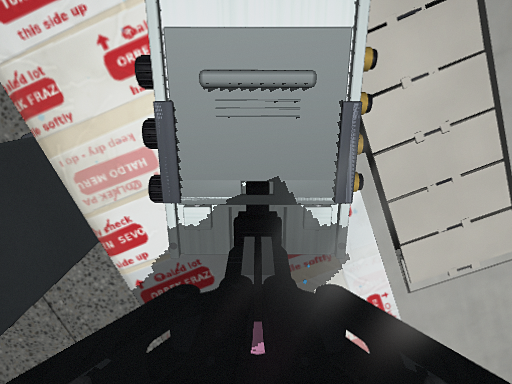

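The rib (200..316, ~78) and the fingers (~259) share the same centre line, so lateral alignment is good. Pressing the tab now.

```bash
python3 -m jog '-2 0 8 0 0 0;-2 0 16 0 0 0;-2 0 20 0 0 0;-2 0 23 0 0 0;-2 0 25 0 0 0;-2 0 27 0 0 0;-2 0 27 0 0 0;-2 0 27 0 0 0' && python3 -m jog '0 0 0 0 0 0;0 0 0 0 0 0' && python3 - <<'E'
from h import *
d=snap("wrist","pics/w3.png")
s=arm.sense();print(s["eef_pos"],s["contact_force"])
E
```

```text
time: 4.15
eef_pos: [0.4932, -0.0391, 0.0437]
eef_rot: [[0.375, 0.927, -0.0], [0.927, -0.375, -0.001], [-0.001, -0.0, -1.0]]
contact_force: [-4.1, -1.2, 10.5]
gripper_width: 0.0
time: 4.4
eef_pos: [0.4932, -0.0391, 0.0437]
eef_rot: [[0.376, 0.927, -0.0], [0.927, -0.376, -0.001], [-0.001, -0.0, -1.0]]
contact_force: [-4.2, -1.2, 10.8]
gripper_width: 0.0002
[ 0.49312201 -0.03904406  0.0437222 ] [-4.21080626 -2.05750884 10.07157176]
```

View pics/w3.png

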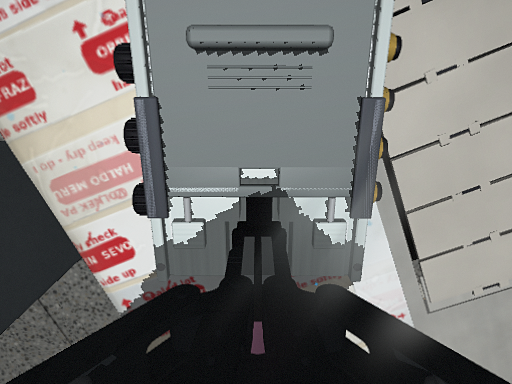

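The cover has sprung forward: the pins are exposed at (188,207) and (331,207), and the rib is now at about (187..333,37).

```bash
python3 - <<'E'
from h import *
d=snap("wrist");s=arm.sense()
R=s["eef_rot"]
f=lambda uv,z:((onz(d,uv,z)-s["eef_pos"])@R*1000).round(1)
print("rib ends, tool mm",f([[187,28],[333,28],[187,38],[333,38]],.058),"rear edge",f([[170,188],[350,188]],.046))
E
python3 -m jog '0 0 -10 0 0 0;0 0 -25 0 0 0;15 0 -35 0 0 0;45 0 -35 0 0 0;70 0 -35 0 0 0;76 0 -35 0 0 0;76 0 -35 0 0 0;76 0 -30 0 0 0'
```

```text
rib ends, tool mm [[100.8 -26.7 -14.4]
 [100.8  27.5 -14.4]
 [ 97.4 -26.9 -14.4]
 [ 97.4  27.8 -14.4]] rear edge [[ 34.8 -42.   -2.3]
 [ 34.8  43.3  -2.3]]
time: 5.5
eef_pos: [0.522, 0.0306, 0.0734]
eef_rot: [[0.376, 0.926, 0.0], [0.926, -0.376, -0.001], [-0.0, 0.001, -1.0]]
contact_force: [0.2, -0.1, 0.1]
gripper_width: 0.0
```

```bash
python3 -m jog '0 0 8 0 0 0;0 0 16 0 0 0;0 0 22 0 0 0;0 0 24 0 0 0;2 0 24 0 0 0;6 0 24 0 0 0;10 0 24 0 0 0;15 0 24 0 0 0;20 0 24 0 0 0;25 0 24 0 0 0;30 0 24 0 0 0' && python3 - <<'E'
from h import *
d=snap("wrist","pics/w4.png")
E
```

```text
time: 6.88
eef_pos: [0.5334, 0.0597, 0.0493]
eef_rot: [[0.375, 0.927, 0.0], [0.927, -0.375, -0.0], [-0.0, 0.0, -1.0]]
contact_force: [-0.4, -1.3, 1.6]
gripper_width: 0.0
```

View pics/w4.png

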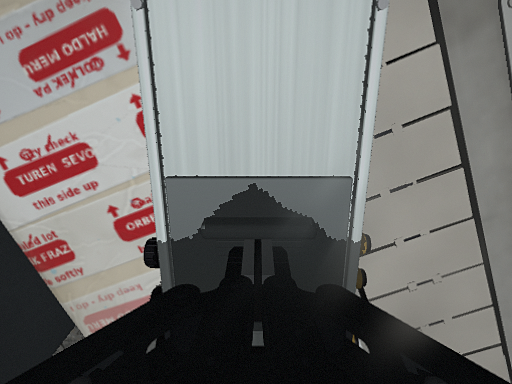

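The cover is square between the curbs, with its front edge at row 178, and the fingers stand behind the rib. I'll keep pushing.

```bash
python3 -m jog '5 0 0 0 0 0;11 0 0 0 0 0;17 0 0 0 0 0;23 0 0 0 0 0;29 0 0 0 0 0;35 0 0 0 0 0;41 0 0 0 0 0;47 0 0 0 0 0;52 0 0 0 0 0;56 0 0 0 0 0;60 0 0 0 0 0;60 0 0 0 0 0' && python3 -m jog '0 0 0 0 0 0;-5 0 0 0 0 0;-10 0 -10 0 0 0;-20 0 -40 0 0 0;-40 0 -80 0 0 0;-80 0 -110 0 0 0;-120 0 -110 0 0 0;-150 0 -110 0 0 0;-160 0 -110 0 0 0;-160 0 -110 0 0 0' && python3 - <<'E'
from h import *
d=snap("wrist","pics/w5.png")
E
```

```text
time: 8.43
eef_pos: [0.5559, 0.1155, 0.0493]
eef_rot: [[0.375, 0.927, 0.0], [0.927, -0.375, 0.0], [0.0, 0.0, -1.0]]
contact_force: [-0.2, -0.0, 0.3]
gripper_width: -0.0004
time: 9.68
eef_pos: [0.4958, -0.0334, 0.1597]
eef_rot: [[0.376, 0.927, 0.001], [0.927, -0.376, 0.0], [0.0, 0.001, -1.0]]
contact_force: [-0.4, -0.4, -0.4]
gripper_width: -0.0002
```

View pics/w5.png

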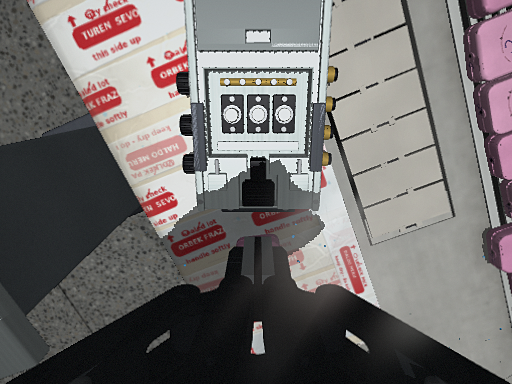

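The bay is open with three white buttons at about (232,115), (258,115) and (285,115), and the cover lies beyond it (rear edge about row 50). I'll zoom in to find the raised button.

```bash
python3 - <<'E'
from h import *
d=snap("wrist");s=arm.sense();R=s["eef_rot"]
f=lambda uv,z:((onz(d,uv,z)-s["eef_pos"])@R*1000).round(1)
print("cover edge",f([[200,50],[320,50]],.046), s["eef_pos"])
c=d["frame"][85:145,210:305]
g=cv2.cvtColor(c,cv2.COLOR_RGB2HSV)
n,l,st,ce=cv2.connectedComponentsWithStats(((g[:,:,2]>150)&(g[:,:,1]<40)).astype(np.uint8))
for i in range(1,n):
    if 40<st[i,4]<500: q=ce[i]+[210,85];print(st[i],q.round(1),f([q],.0405)[0],f([q],.0345)[0])
cv2.imwrite("pics/z5.png",cv2.resize(c[:,:,::-1],(760,480),interpolation=cv2.INTER_CUBIC))
E
```

```text
cover edge [[107.3 -43.8 113.6]
 [107.2  46.9 113.7]] [ 0.49623951 -0.03197216  0.15954007]
[ 13  21  19  19 228] [231.8 114.9] [ 59.2 -21.4 119.1] [ 58.8 -21.9 125.1]
[ 39  21  19  19 237] [258. 115.] [5.910e+01 1.000e-01 1.191e+02] [5.870e+01 1.000e-01 1.251e+02]
[ 65  21  18  19 232] [284.  115.1] [ 59.   21.3 119.1] [ 58.6  21.8 125.1]
```

View pics/z5.png

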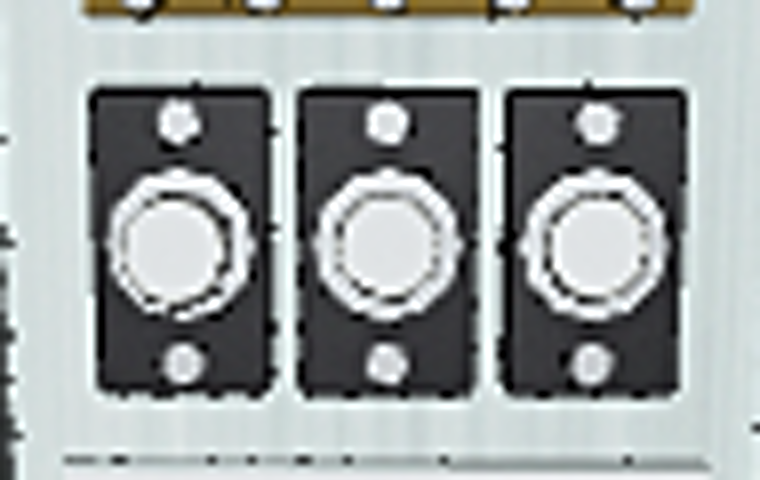

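The left button's cap sits off-centre in its bezel, down and to the left, and looks slightly larger, so it is probably the raised one. I'll take a closer, sideways view to confirm.

```bash
python3 -m jog '0 15 10 0 0 0;-5 35 30 0 0 0;-10 50 50 0 0 0;-10 60 60 0 0 0;-10 60 60 0 0 0;-10 60 60 0 0 0' && python3 - <<'E'
from h import *
d=snap("wrist");s=arm.sense()
th=np.radians(67.8);u=np.array([np.cos(th),np.sin(th),0]);n=np.array([-u[1],u[0],0]);o=np.array([.534,.0598,0])
P=[o-.04*u+y*n+[0,0,.0385] for y in(.022,0,-.022)]
q=proj(d,P);print(q,s["eef_pos"]);x,y=q.mean(0).astype(int)
x0=max(0,x-75);y0=max(0,y-45)
cv2.imwrite("pics/z6.png",cv2.resize(d["frame"][y0:y0+90,x0:x0+150,::-1],(800,480),interpolation=cv2.INTER_CUBIC));print(x0,y0)
E
```

```text
time: 10.52
eef_pos: [0.5477, -0.0643, 0.0997]
eef_rot: [[0.374, 0.927, 0.0], [0.927, -0.374, 0.0], [0.0, 0.0, -1.0]]
contact_force: [-0.4, 0.1, 0.6]
gripper_width: -0.0001
[[129.74757751 105.01111172]
 [164.58625094 105.20009208]
 [199.36094137 105.37003869]] [ 0.54773049 -0.06440445  0.09992401]
89 60
```

View pics/z6.png

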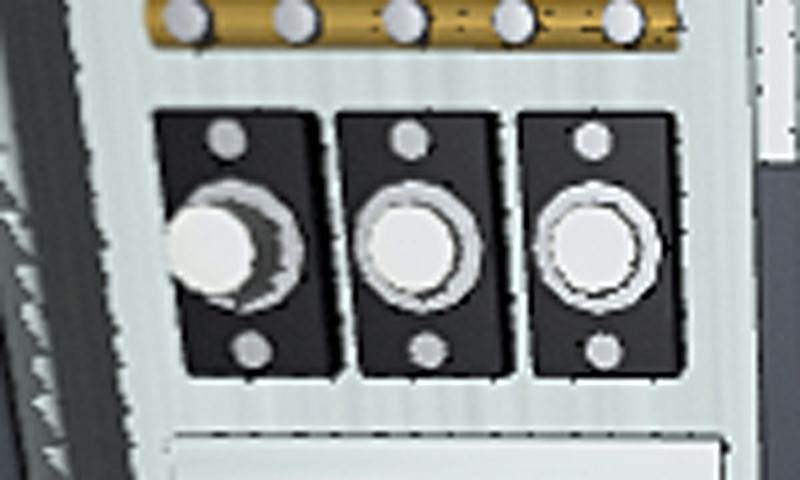

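This confirms the left button (unit y = +22) is raised: its cap at zoom (211,250) is clearly displaced. Next is the shift to it.

```bash
python3 - <<'E'
from h import *
d=snap("wrist");s=arm.sense();R=s["eef_rot"]
px=np.array([[211,250],[412,250],[592,250]])*150/800+[88.6,59.6]
for p,z in zip(px,(.0405,.0345,.0345)): P=onz(d,[p],z)[0];print(P,(R.T@(P-s["eef_pos"])*1000).round(1))
th=np.radians(67.8);u=np.array([np.cos(th),np.sin(th),0]);n=np.array([-u[1],u[0],0])
P=np.array([.534,.0598,.0405])-.04*u+.022*n;print("model",P,(R.T@(P-s["eef_pos"])*1000).round(1))
E
```

```text
[0.49789178 0.03033939 0.0405    ] [ 69.3 -81.8  59.5]
[0.51813148 0.0219002  0.0345    ] [ 69.  -59.9  65.5]
[0.53837514 0.01374626 0.0345    ] [ 69.  -38.1  65.5]
model [0.49851722 0.03107767 0.0405    ] [ 70.2 -81.5  59.5]
```

```bash
python3 -m jog '20 -25 0 0 0 0;45 -55 10 0 0 0;65 -77 25 0 0 0;69.5 -81.5 35 0 0 0;69.5 -81.5 45 0 0 0;69.5 -81.5 54 0 0 0;69.5 -81.5 58 0 0 0;69.5 -81.5 61 0 0 0;69.5 -81.5 63 0 0 0;69.5 -81.5 65 0 0 0;69.5 -81.5 66 0 0 0;69.5 -81.5 66 0 0 0' && python3 -m jog '0 0 0 0 0 0;0 0 0 0 0 0'
```

```text
time: 12.12
eef_pos: [0.4986, 0.0297, 0.0344]
eef_rot: [[0.376, 0.927, 0.001], [0.927, -0.376, -0.001], [-0.0, 0.001, -1.0]]
contact_force: [-4.3, -3.8, 16.3]
gripper_width: -0.0001
time: 12.38
eef_pos: [0.4986, 0.0297, 0.0344]
eef_rot: [[0.376, 0.927, 0.001], [0.927, -0.376, -0.001], [-0.0, 0.001, -1.0]]
contact_force: [-3.4, -3.9, 17.3]
gripper_width: 0.0001
```

The button took 16 N at z = 34.4 mm, so it has bottomed out. I'll retreat to the same viewpoint and check.

```bash
python3 -m jog '0 0 -10 0 0 0;0 0 -30 0 0 0;-15 15 -50 0 0 0;-40 40 -66 0 0 0;-60 70 -66 0 0 0;-69.5 81.5 -66 0 0 0;-69.5 81.5 -66 0 0 0;-69.5 81.5 -66 0 0 0' && python3 - <<'E'
from h import *
d=snap("wrist")["frame"][:,:,::-1]
t=snap("top")["frame"][:,:,::-1]
A=cv2.resize(d[60:150,89:239],(600,360),interpolation=2);B=cv2.resize(t[160:240,160:310],(430,230),interpolation=2)
o=np.zeros((590,600,3),np.uint8);o[:360]=A;o[360:,:430]=B
cv2.imwrite("pics/end.png",o)
E
```

```text
time: 13.38
eef_pos: [0.5468, -0.0633, 0.0991]
eef_rot: [[0.374, 0.928, -0.001], [0.928, -0.374, 0.001], [0.0, -0.001, -1.0]]
contact_force: [-0.5, 0.4, 0.3]
gripper_width: -0.0001
```

View pics/end.png

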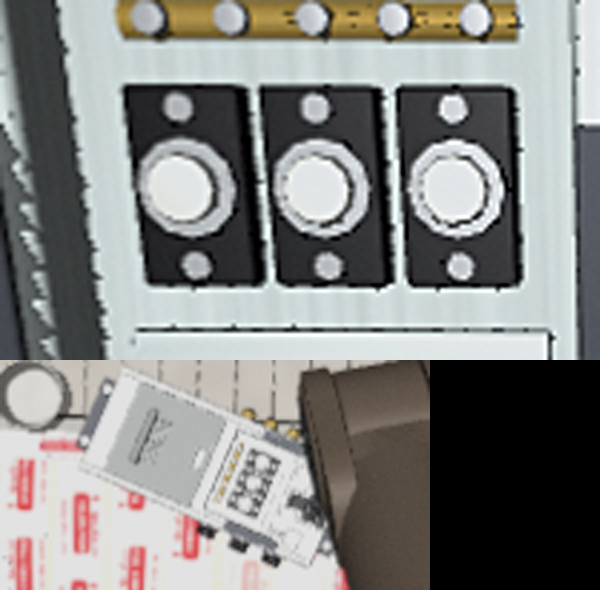

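The left button is now level with its neighbours, the cover lies flat on the deck, and the robot is clear of everything.

```bash
python3 -c "
from workcell import ticket
print(ticket.close_job())"
```

```text
the job is handed in; nothing more can be done
None
```

The job is handed in, and every check I made passed; the interface reports no verdict.

- **Tab:** I pressed the snap tab to its stop (about 10 N) and the wrist camera showed the cover spring forward.
- **Cover:** I pushed it by its rib onto the deck with the shut fingertips. I measured its origin at about x = +54 mm in the unit's frame (37 mm needed, tips off at about 120 mm). It lies flat and square between the curbs.
- **Reset button:** A second, sideways view confirmed the tripped one was at y = +22 mm. I pressed it with about 16 N until the tip stopped at 34.4 mm, against 34.5 mm for fully in. The last picture shows it level with its neighbours.
- **Finish:** The arm was clear with no contact force at about 13.4 s of the 42 s allowed. I saw no sign of the things round the unit being disturbed, but I did not measure them. The arm also hid the near mould in the last top view.
- **Disagreement:** The top and wrist cameras differed by about 1–2 mm on the unit's position, within the calibration tolerance.

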